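# Refit the pivot pin of a two-link bracket

## Robot

A 6-joint arm with a two-finger parallel gripper is mounted at the origin on a cart in front of the work surface, level with it; the furniture and walls round the work are solid. World frame = base frame: x ahead of the robot, y to its left, z up, the work surface at z = 0. Lengths are in m, angles in rad, forces in N, time in s.
With the tool pointing down it reaches from about 0.275 to 1 m from the base axis. Payload 8.4 kg.
Tool frame: the origin (TCP) lies on the centre line of the jaws, within the pads' length; the fingertips stand 22 mm ahead of it and the grasp point (between the pads) lies 3 mm ahead of it; z points along the fingers, y is the line along which they close (so a half turn about z gives the same grasp; the last joint's range is limited). The gripper opens to 85 mm and grips with 20 to 120 N. Pads are 22 mm wide; open, the fingers measure 114 mm over their backs; the gripper's body (76 mm by 85 mm) begins 54 mm behind the grasp point. The pads swing forward as they close: fully open they stand 13 mm farther back than shut.
Start: joints at [1.342, 0.353, 1.633, -0, 1.155, -0.002], TCP at [0.141, 0.609, 0.221] pointing down, gripper open.
Joint ranges: [-2.63, 2.63], [-0.92, 2.1], [0.06, 2.66], [-1.3, 4.44], [0, 2.69], [-3.02, 3.02]. Speed limits (rad/s): [2.22, 2.22, 2.79, 3.14, 3.14, 3.14].

## Interface

Orientations are given as a 3x3 rotation matrix whose columns are the frame's x, y, z axes.
In Python, from station import readout, optics, finish_job gives the robot as it stands.
- The arm moves only by the tool play_rows, never from a script. Its argument "targets" is a list of rows, each a list of 7 numbers: the turn, a rotation vector about the tool's x, y, z in rad, then the shift along the tool's x, y, z in m, then the opening, from -1 (shut) to 1 (fully open), so that 0 is half open. In form: [[ax, ay, az, dx, dy, dz, gripper], ...]. A call has 1 to 8 rows; each row shifts and turns the commanded pose from where the row before left it, along the tool's axes as they then stand; what a row does not reach is not made up. A row lasts 1/8 s, in which the tool goes at most 62.5 mm and 10.7 degrees, less where a joint would pass 70% of its speed; a pose out of reach is approached as far as the arm can. A call with a gripper value outside its range is refused whole. The fingers move at their own pace and stop on an object; "force" is the grip in N (left out, the last holds). Time passes only in rows, so rows that do not move let the fingers close. It gives the time, the measured TCP pose, the force, the opening and the grip force at its end, in the units of the state.
- readout.observe(): the state, without advancing time (a new reading comes with each control period).
- optics.grab_frame(name): name is "scene" or "top" or "wrist"; returns the picture (384x512x3 uint8, blue, green, red); there is no depth.
- optics.camera_model(name): a dict with "fx", "fy", "cx", "cy" (pixels), "extrinsics" (4x4, takes a point from camera to world coordinates). Camera axes: x right, y down, z forward; pixel columns grow to the right and rows downward; lengths in m; the calibration is good to about 2 mm. A picture is of the moment at which its call begins: read the wrist's pose just before it. camera_model takes no time and is no camera call; for the wrist camera it gives the pose at the moment of the call.
- finish_job(): hands the job in; it is judged then, once.
The state is a dict: "clock": time; "joint_positions": joint angles; "dq": joint speeds; "joint_efforts": joint torques, N m; "tool_pos": TCP position; "orientation": TCP orientation; "ft_force": force on the tool from outside, world axes, zero at the start; "wrist_torque": the same for the moment, N m; "gripper_width": finger opening in m; "grip_force": force on a finger pad.
Only numpy, scipy, OpenCV 4.12 (cv2) and the standard library are available. Lean on these libraries where they do the work, as an engineer would, in place of code of your own. Each camera call takes 0.05 s, during which the arm holds its last target. There are 200 camera calls.

## Task

Take the red-headed pivot pin out of its stand and refit it in the green linkage bracket: down through the slot in the top lug, through the eyes of both links in turn and into the bore at the bottom, until its collar sits flat on the top lug, then let go. The link eyes have swung out of line, so feel for each one and carry it into line with the pin; press only gently, never force the pin, and leave the other things on the bench where they are.

Things in the scene. Friction and masses are not known exactly. Their poses are not given: they have to be found in the camera images.
- pin: Steel pivot pin, loose, upright in the grey stand. Origin: centre of its lower tip; z along the pin to the head. Shank 12 mm diameter, 72 mm long; nose a 2 mm long chamfer to a 10 mm flat tip. Then a dark collar, 28 mm diameter (z 72 to 76 mm), and a red round grip knob, 18 mm diameter (z 76 to 108 mm). About 0.15 kg.
- pin_collar (a point): Centre of the underside of the pin's collar, 72 mm above the tip.
- stand: Fixed grey plastic block 60x60x50 mm, origin at the centre of its underside on the bench. A 13.2 mm blind hole, 40 mm deep, upright in the middle of its top holds the pin (pin tip 10 mm above the bench, collar 82 mm above the bench).
- bracket: Green linkage bracket, fixed, upright. Origin on the bench under the pin axis; x runs to the links' pivot post. Base plate 12 mm thick, x -48 to 128 mm, y +-45 mm; on it a steel boss with the bottom bore, z 12 to 32 mm. Over it a portal: side walls at y = +-30 to +-39 mm and a top lug 40 mm (x) by 80 mm (y), z 74 to 86 mm, with 3 mm screw heads at its y ends.
- slot_mid (a point): Middle of the slot at the top lug's top face, 86 mm above the bench, on the pin axis; axes as the bracket's. The slot goes through the lug, 15 mm wide in x, 34 mm long in y: the pin can travel +-11 mm along y in it.
- upper_nominal (a point): Point on the pin axis, fixed to the bracket, 66 mm above the bench: where the upper link's eye belongs (its top face). Brass link, z 58 to 66 mm; eye 40 mm outside, hole 14 mm. The eye itself starts swung 3 to 9 mm to the bracket's +y side, how far is not measured. With the nose within about 1.5 mm of the eye's centre, its chamfer finds the hole under 10 N or so; farther off it rests on the ring.
- lower_nominal (a point): Point on the pin axis, fixed to the bracket, 50 mm above the bench: where the lower link's eye belongs (its top face). Aluminium link, z 42 to 50 mm; its eye is like the upper one and starts anywhere up to 9 mm to either side (bracket +-y), not measured.
- link_post (a point): Top of the fixed upright post, 73 mm above the bench, at bracket x = 90 mm, about which both links swing level. About 1 N sideways at an eye moves a link; it stays where it is left. The links cannot move up or down.
- bore_mouth (a point): Centre of the mouth of the bottom bore, 32 mm above the bench, straight below slot_mid. The bore is upright, 13.5 mm in diameter and 20 mm deep; with the pin fully home its tip is 14 mm above the bench, 2 mm clear of the bottom.
- oil_bottle: Bystander: white squeeze bottle with a red nozzle, 46 mm wide, 140 mm tall, standing; origin at the centre of its underside.
- mug: Bystander: blue mug, 96 mm tall; origin at the centre of its underside.
- tape_roll: Bystander: roll of masking tape, 104 mm across, 25 mm tall, lying flat; origin at the centre of its underside.
- marker: Bystander: black and white marker pen, 17x135x16 mm, lying on the bench; origin at the centre of its underside.
- collet_1: Bystander: steel spring collet, 26 mm across, 34 mm tall, standing; origin at the centre of its underside.
Not all that is in view belongs to the job. What is shaped like the pin but turquoise or yellow is not meant.

How it is judged:
By the outcome, as a careful person would: the job done as asked, in the order asked, and still so for the second after the job is handed in, with the robot touching nothing.
It also fails if it takes over 64 s, if anything falls off the work surface, if the arm or the gripper's body presses on something with over 40 N, if the wrist force passes 120 N, or if a joint passes its speed limit or range.

## Working session

There is one attempt and no reset: what is moved stays moved. The work goes in short steps, Python scripts to look and compute and a tool call to move; the robot and the scene stay as the last step left them, time stands still between calls to the robot, and variables do not carry over. Pictures are saved under pics/ and viewed, at most 10 in all, crops included, and the job is handed in when it is done.

Besides the shell and the picture viewer there is one more tool, called after "Request:" as name(argument=value, ...), one argument or row to a line, values as JSON. play_rows: Moves the arm, as the interface text tells. Its arguments: {"type":"object","properties":{"targets":{"type":"array"},"force":{"type":"number"}},"required":["targets"]}

```bash
mkdir -p pics; ls
python3 - <<'E'
from station import readout, optics
import cv2, numpy as np
s=readout.observe(); print(s['clock'],s['tool_pos'],s['gripper_width'],s['ft_force']); print(np.round(s['orientation'],3))
for n in ("scene","top","wrist"):
    c=optics.camera_model(n); print(n,c['fx'],c['fy'],c['cx'],c['cy']); print(np.round(c['extrinsics'],4))
    cv2.imwrite(f'pics/{n}0.png',optics.grab_frame(n))
a=cv2.imread('pics/scene0.png');b=cv2.imread('pics/top0.png')
m=np.vstack([a,b]); cv2.imwrite('pics/m0.png',cv2.resize(np.hstack([a,b]),(800,300)))
E
```

```text
pics
0.0 [0.14041096 0.60853111 0.21994793] 0.08546204702514787 [-0.33419482 -0.09629387 -0.55386247]
[[-0.974  0.225 -0.   ]
 [ 0.225  0.974 -0.001]
 [-0.    -0.001 -1.   ]]
scene 389.6649824026786 389.6649824026786 250.24715330346746 187.34415569060351
[[ 0.6529 -0.306   0.6929 -0.2275]
 [-0.7575 -0.2601  0.5988 -0.7282]
 [-0.003  -0.9158 -0.4015  0.5405]
 [ 0.      0.      0.      1.    ]]
top 454.7298028971491 454.7298028971491 255.27691996977327 187.4118821009808
[[-3.9000e-03 -9.9240e-01  1.2270e-01  3.9220e-01]
 [-1.0000e+00  3.8000e-03 -1.3000e-03 -2.9200e-02]
 [ 8.0000e-04 -1.2270e-01 -9.9240e-01  1.4644e+00]
 [ 0.0000e+00  0.0000e+00  0.0000e+00  1.0000e+00]]
wrist 271.8153874361918 271.8153874361918 253.82663382826968 187.375781881648
[[ 0.224   0.9347  0.276   0.0697]
 [ 0.9746 -0.2141 -0.0659  0.6248]
 [-0.0025  0.2837 -0.9589  0.3726]
 [ 0.      0.      0.      1.    ]]
```

View pics/scene0.png

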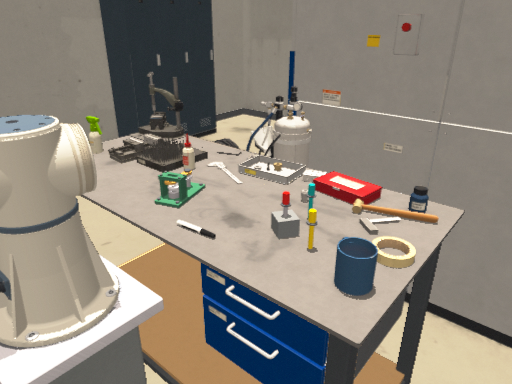

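View pics/top0.png

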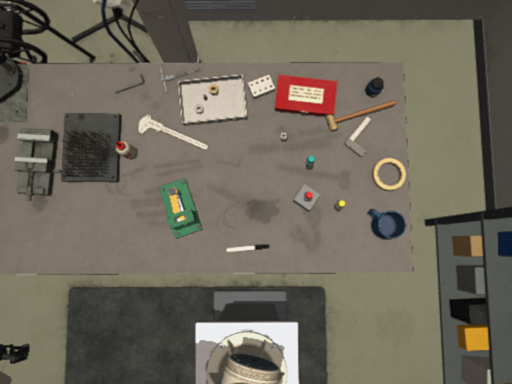

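Three things are pin-shaped: red head at scene (286,198) / top (309,196) in the grey stand, turquoise at scene (311,190) / top (310,161), and yellow at scene (312,216) / top (341,205). Only the red one fits, since its head is red and it stands in the grey block. The green bracket is at scene (178,188) / top (181,207). I'll confirm both in one enlarged crop.

```bash
cat > h.py <<'E'
import cv2, numpy as np
from station import readout, optics
def ray(c,u,v):
    E=c['extrinsics']; d=E[:3,:3]@np.array([(u-c['cx'])/c['fx'],(v-c['cy'])/c['fy'],1]); return E[:3,3],d/np.linalg.norm(d)
def plane(c,u,v,z):
    o,d=ray(c,u,v); return o+d*(z-o[2])/d[2]
def tri(*rs):
    A=sum(np.eye(3)-np.outer(d,d) for o,d in rs); b=sum((np.eye(3)-np.outer(d,d))@o for o,d in rs)
    p=np.linalg.solve(A,b); return p,[np.linalg.norm(np.cross(p-o,d)) for o,d in rs]
def proj(c,p):
    E=c['extrinsics']; q=E[:3,:3].T@(np.asarray(p)-E[:3,3]); return c['fx']*q[0]/q[2]+c['cx'],c['fy']*q[1]/q[2]+c['cy']
def blob(img,lo,hi,box=None):
    h=cv2.cvtColor(img,cv2.COLOR_BGR2HSV); m=cv2.inRange(h,lo,hi)
    if lo[0]==0: m|=cv2.inRange(h,(172,lo[1],lo[2]),(180,255,255))
    if box: k=np.zeros_like(m); k[box[1]:box[3],box[0]:box[2]]=255; m&=k
    n,l,st,ce=cv2.connectedComponentsWithStats(m); i=1+np.argmax(st[1:,4]); return st[i],ce[i],(l==i).astype(np.uint8)*255
E
python3 - <<'E'
from h import *
T=cv2.imread('pics/top0.png');S=cv2.imread('pics/scene0.png')
ct,cs=optics.camera_model('top'),optics.camera_model('scene')
a=blob(T,(0,150,80),(8,255,255),(295,182,322,212)); b=blob(S,(0,150,80),(8,255,255),(275,185,298,210))
print(a[:2],b[:2]); print(tri(ray(ct,*a[1]),ray(cs,*b[1])))
z=lambda I,x0,y0,x1,y1,w,h:cv2.resize(I[y0:y1,x0:x1],(w,h),interpolation=cv2.INTER_CUBIC)
cv2.imwrite('pics/c1.png',np.vstack([np.hstack([z(S,145,160,220,215,400,293),z(S,265,175,340,230,400,293)]),np.hstack([z(T,145,170,220,245,300,300),z(T,285,145,360,220,300,300),np.zeros((300,200,3),np.uint8)])]))
E
```

```text
(array([306, 192,   6,   7,  33], dtype=int32), array([308.6969697 , 194.90909091])) (array([283, 191,   7,  14,  77], dtype=int32), array([285.55844156, 197.61038961]))
(array([ 0.53684672, -0.19125844,  0.1032629 ]), [np.float64(0.0005117277406545113), np.float64(0.0005117277406544662)])
```

View pics/c1.png

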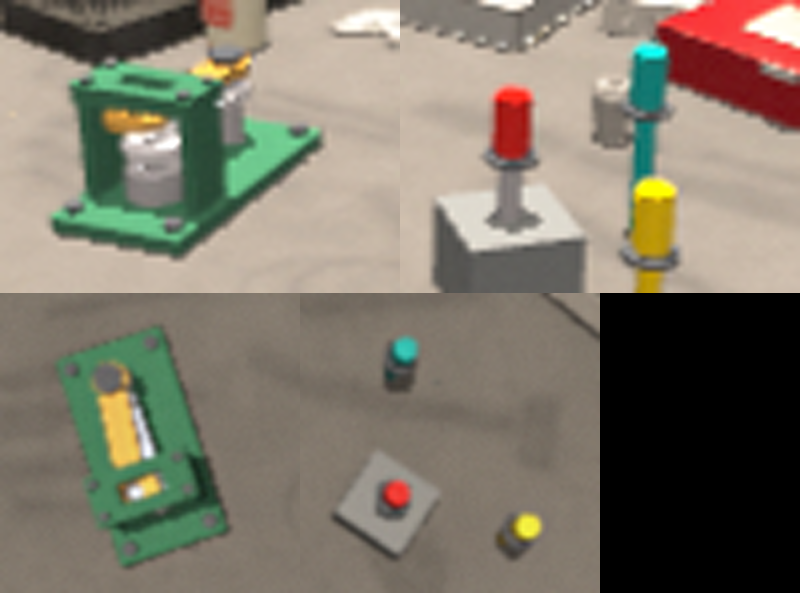

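The crop confirms the red pin: red head, in the grey block. Its knob centre triangulates to z 0.103, against an expected 0.102. In the top view the bracket's slot is at about (180,218.7) and the post at about (172,191). Next I'll get a rough bracket pose, then move the wrist camera over it.

Run:
```python
from h import *
ct,cs=optics.camera_model('top'),optics.camera_model('scene')
s=plane(ct,180,218.7,.086);p=plane(ct,172,191,.075)
print(s,p,p-s,np.linalg.norm((p-s)[:2]),np.degrees(np.arctan2(*(p-s)[1::-1])))
print(tri(ray(ct,180,218.7),ray(cs,145+150/5.333,160+80/5.333)))
R=readout.observe()['orientation'];t=readout.observe()['tool_pos']
print('shift tool to slot', R.T@(s-t))
```

```text
[0.4680779  0.19735496 0.086     ] [0.5538936 0.2251554 0.075    ] [ 0.0858157   0.02780044 -0.011     ] 0.09020642859089924 17.95000152845393
(array([0.4697139 , 0.19574695, 0.08735007]), [np.float64(0.0021975291701472215), np.float64(0.002197529170147214)])
shift tool to slot [-0.41172453 -0.32693574  0.13447124]
```

Request:
play_rows(
  targets=[
    [0, 0, 0, -0.046, -0.0365, 0, 1],
    [0, 0, 0, -0.046, -0.0365, 0, 1],
    [0, 0, 0, -0.046, -0.0365, 0, 1],
    [0, 0, 0, -0.046, -0.0365, 0, 1],
    [0, 0, 0, -0.046, -0.0365, 0, 1],
    [0, 0, 0, -0.046, -0.0365, 0, 1],
    [0, 0, 0, -0.046, -0.0365, 0, 1],
    [0, 0, 0, -0.046, -0.0365, 0, 1],
  ],
)

```text
clock: 1.15
tool_pos: [0.4344, 0.2401, 0.2207]
orientation: [[-0.974, 0.225, 0.0], [0.225, 0.974, 0.0], [-0.0, 0.0, -1.0]]
ft_force: [0.7, 0.1, -0.2]
gripper_width: 0.0856
grip_force: 0.0
```

Request:
play_rows(
  targets=[
    [0, 0, 0, -0.042, -0.034, 0, 1],
    [0, 0, -0.18, 0, 0, 0, 1],
    [0, 0, -0.18, 0, 0, 0, 1],
    [0, 0, -0.18, 0, 0, 0, 1],
    [0, 0, 0, 0, 0, 0, 1],
    [0, 0, 0, 0, 0, 0, 1],
  ],
)

```text
clock: 1.9
tool_pos: [0.4666, 0.1992, 0.2206]
orientation: [[-0.953, -0.304, -0.0], [-0.304, 0.953, -0.0], [0.0, 0.0, -1.0]]
ft_force: [-0.1, 0.6, 0.2]
gripper_width: 0.0851
grip_force: 0.0
```

Run:
```python
from h import *
c=optics.camera_model('wrist'); I=optics.grab_frame('wrist'); cv2.imwrite('pics/w1.png',I); np.save('w1.npy',c['extrinsics'])
s=readout.observe(); print(s['clock'],s['tool_pos'],np.round(s['orientation'],3)); print(proj(c,(.468,.1974,.086)))
u,v=map(int,proj(c,(.468,.1974,.086)))
cv2.imwrite('pics/w1c.png',cv2.resize(I[max(0,v-120):v+90,max(u-130,0):u+130],None,fx=3,fy=3*.95,interpolation=cv2.INTER_CUBIC)[:598,:798])
print(max(0,v-120),max(u-130,0))
```

```text
1.95 [0.46665056 0.19917452 0.22062185] [[-0.952 -0.305 -0.   ]
 [-0.305  0.952 -0.   ]
 [ 0.    -0.    -1.   ]]
(np.float64(252.14895977265013), np.float64(177.44485774755856))
57 122
```

View pics/w1.png

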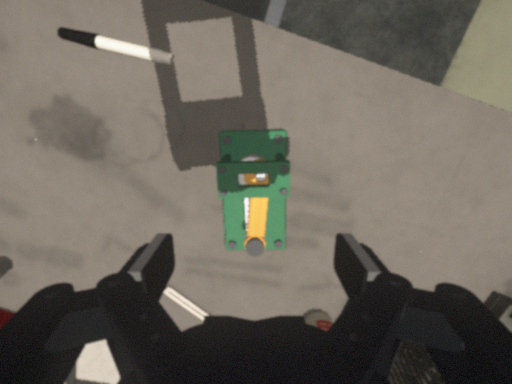

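View pics/w1c.png

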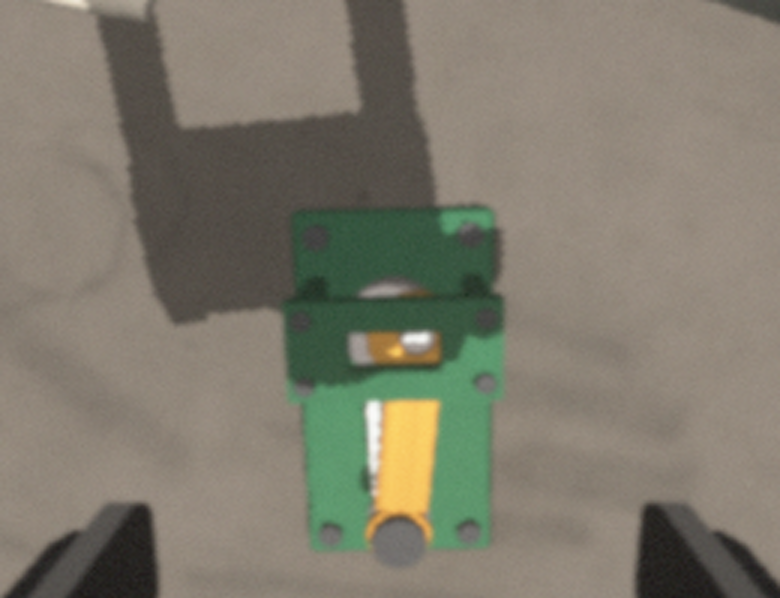

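The wrist view shows the slot at about u 238–269, v 173–185, and the post at about (255,246). The brass eye's hole is roughly 8 mm to the right of the slot centre, which is bracket +y. The aluminium arm sits about in the middle or slightly to the left. I'll turn these into numbers.

Run:
```python
from h import *
I=cv2.imread('pics/w1.png'); c=optics.camera_model('wrist'); c['extrinsics']=np.load('w1.npy')
h=cv2.cvtColor(I,cv2.COLOR_BGR2HSV); m=cv2.inRange(h,(65,90,25),(95,255,255))
print('slot row profile cols', [ (v,[u for u in range(225,285) if not m[v,u]]) for v in (176,180,184)])
print('col profile', [(u,[v for v in range(150,215) if not m[v,u]]) for u in (222,244,258,264,285)])
for v in (176,178,180,182): print(v,[tuple(int(x) for x in h[v,u]) for u in range(236,272,2)])
P=lambda u,v,z:plane(c,122+u/3,57+v/2.85,z)
L=[P(302,320,.089),P(487,318,.089),P(305,385,.089),P(485,383,.089)]; print('lug screws mean',np.mean(L,0)); d=L[1]-L[0]+L[3]-L[2]; print('yaw',np.degrees(np.arctan2(-d[0],d[1])))
E_=[P(394,297,.086),P(394,400,.086)];print('lug x edges',E_,np.linalg.norm(E_[1]-E_[0]),np.mean(E_,0))
a,b=P(348,348,.086),P(442,348,.086);print('slot y',(a+b)/2,np.linalg.norm(a-b))
print('slot upper edge',P(395,332,.086), 'post',P(400,541,.073))
ct=optics.camera_model('top'); print('post tri',tri(ray(ct,172,191),ray(c,122+400/3,57+541/2.85)))
print('slot tri',tri(ray(ct,180,218.7),ray(c,122+395/3,57+350/2.85)))
```

```text
slot row profile cols [(176, [225, 226, 227, 228, 229, 230, 231, 232, 233, 234, 235, 236, 237, 238, 239, 240, 241, 242, 243, 244, 245, 246, 247, 248, 249, 250, 251, 252, 253, 254, 255, 256, 257, 258, 259, 260, 261, 262, 263, 264, 265, 266, 267, 268, 269, 270, 271, 272, 273, 274, 275]), (180, [225, 226, 228, 229, 230, 231, 232, 233, 234, 235, 236, 237, 238, 239, 240, 241, 242, 243, 244, 245, 246, 247, 248, 249, 250, 251, 252, 253, 254, 255, 256, 257, 258, 259, 260, 261, 262, 263, 264, 265, 266, 267, 268, 269, 270, 271, 272, 273]), (184, [226, 227, 228, 229, 230, 231, 232, 233, 234, 235, 236, 237, 238, 239, 240, 241, 242, 243, 244, 245, 246, 247, 248, 249, 250, 251, 252, 253, 254, 255, 256, 257, 258, 259, 260, 261, 262, 263, 264, 265, 266, 267, 268, 269])]
col profile [(222, [156, 157, 158, 159, 160, 161, 162, 163, 164, 165, 166, 167, 168, 169, 170, 171, 172, 173, 174, 175, 176, 178, 179, 180, 181, 182, 183, 184, 185, 186, 187, 188, 189, 190, 191, 192, 193, 194, 195, 196, 197, 198, 199, 200, 201, 202, 203, 204, 205, 206, 207, 208, 209, 210, 211, 212, 213, 214]), (244, [155, 156, 157, 1
[... 2085 characters left out ...]
(17, 153, 158), (18, 154, 156), (20, 131, 115), (61, 74, 90)]
lug screws mean [0.47001341 0.19967644 0.089     ]
yaw 18.467243886941453
lug x edges [array([0.45052322, 0.19316268, 0.086     ]), array([0.48938292, 0.2055975 , 0.086     ])] 0.04080075248354896 [0.46995307 0.19938009 0.086     ]
slot y [0.46927569 0.19954475 0.086     ] 0.03420585772430047
slot upper edge [0.4632805  0.19762469 0.086     ] post [0.55392396 0.22880266 0.073     ]
post tri (array([0.55433479, 0.22736972, 0.07184215]), [np.float64(0.0016099335326685968), np.float64(0.0016099335326686653)])
slot tri (array([0.46846283, 0.1981327 , 0.08967795]), [np.float64(0.0014799810892717428), np.float64(0.0014799810892716873)])
```

Request:
play_rows(
  targets=[
    [0, 0, 0, 0.0074, -0.0561, 0, 1],
    [0, 0, 0, 0.0074, -0.0561, 0, 1],
    [0, 0, 0, 0.0074, -0.0561, 0, 1],
    [0, 0, 0, 0.0074, -0.0561, 0, 1],
    [0, 0, 0, 0.0074, -0.0561, 0, 1],
    [0, 0, 0, 0.0074, -0.0561, 0, 1],
    [0, 0, 0, 0.0074, -0.0561, 0, 1],
    [0, 0, 0, 0, 0, 0, 1],
  ],
)

```text
clock: 2.95
tool_pos: [0.5389, -0.1938, 0.2205]
orientation: [[-0.953, -0.302, 0.0], [-0.302, 0.953, -0.001], [-0.0, -0.001, -1.0]]
ft_force: [0.4, 0.8, -0.1]
gripper_width: 0.0857
grip_force: 0.0
```

Request:
play_rows(
  targets=[
    [0, 0, 0, 0, 0, 0, 1],
    [0, 0, 0, 0, 0, 0, 1],
  ],
)

```text
clock: 3.2
tool_pos: [0.5382, -0.1892, 0.2207]
orientation: [[-0.951, -0.309, -0.0], [-0.309, 0.951, 0.0], [0.0, 0.0, -1.0]]
ft_force: [-0.7, -0.3, -1.5]
gripper_width: 0.0855
grip_force: 0.0
```

Run:
```python
from h import *
c=optics.camera_model('wrist'); s=readout.observe(); I=optics.grab_frame('wrist'); cv2.imwrite('pics/w2.png',I); np.save('w2.npy',c['extrinsics'])
print(s['clock'],s['tool_pos'],s['ft_force'])
u,v=map(int,proj(c,(.537,-.191,.1))); print(u,v)
a=blob(I,(0,150,60),(8,255,255),(u-30,v-30,u+30,v+30)); print(a[:2])
T=optics.camera_model('top')
p,e=tri(ray(c,*a[1]),ray(T,308.7,194.9)); print('tri',p,e)
print(plane(c,*a[1],.108))
cv2.imwrite('pics/w2c.png',cv2.resize(I[v-60:v+60,u-80:u+80],None,fx=5,fy=5,interpolation=cv2.INTER_CUBIC))
```

```text
3.2 [ 0.53823755 -0.18916184  0.22065549] [-0.70151844 -0.29531048 -1.4537325 ]
252 178
(array([244, 170,  18,  21, 298], dtype=int32), array([252.77852349, 180.15436242]))
tri [ 0.53663542 -0.19104202  0.10832555] [np.float64(3.572980763278119e-05), np.float64(3.572980763302128e-05)]
[ 0.53668865 -0.19099573  0.108     ]
```

View pics/w2c.png

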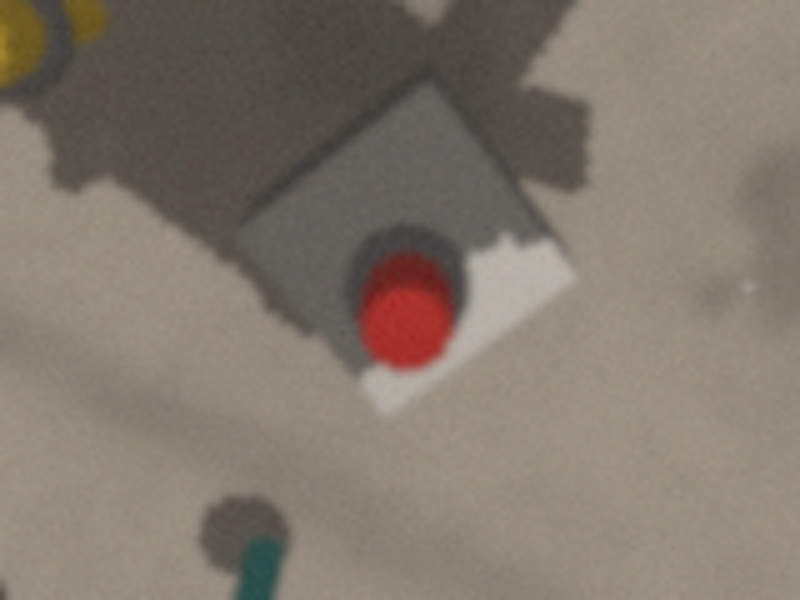

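The red knob's top disc is centred at crop (408,322), which is full-image (253.6,182.4). The dark collar is centred at about (253.4,174.6). The pin is upright in the grey stand.

Run:
```python
from h import *
c=optics.camera_model('wrist'); c['extrinsics']=np.load('w2.npy')
s=readout.observe(); R=s['orientation']; t=s['tool_pos']
T=optics.camera_model('top')
k=plane(c,253.6,182.4,.118); q=plane(c,253.4,174.6,.086); print(k,q)
p=(k+q)/2; print(R.T@(np.array([p[0],p[1],.111])-t), s['clock'],t)
```

```text
[ 0.53604626 -0.19032308  0.118     ] [ 0.53614281 -0.19055118  0.086     ]
[ 0.00254158 -0.0005527   0.10974156] 3.25 [ 0.53835405 -0.18915174  0.22074159]
```

Request:
play_rows(
  targets=[
    [0, 0, 0, 0.0025, -0.0006, 0.03, 1],
    [0, 0, 0, 0, 0, 0.045, 1],
    [0, 0, 0, 0, 0, 0.024, 1],
    [0, 0, 0, 0, 0, 0.01, 1],
    [0, 0, 0, 0, 0, 0, 1],
    [0, 0, 0, 0, 0, 0, 1],
  ],
  force=60,
)

```text
clock: 4.0
tool_pos: [0.5371, -0.1918, 0.1129]
orientation: [[-0.951, -0.308, 0.002], [-0.308, 0.951, -0.001], [-0.001, -0.001, -1.0]]
ft_force: [-0.1, -0.0, 0.2]
gripper_width: 0.0857
grip_force: 0.0
```

Request:
play_rows(
  targets=[
    [0, 0, 0, 0, 0, 0, -1],
    [0, 0, 0, 0, 0, 0, -1],
    [0, 0, 0, 0, 0, 0, -1],
    [0, 0, 0, 0, 0, 0, -1],
    [0, 0, 0, 0, 0, 0, -1],
    [0, 0, 0, 0, 0, 0, -1],
  ],
  force=60,
)

```text
clock: 4.75
tool_pos: [0.5362, -0.1917, 0.1116]
orientation: [[-0.951, -0.308, -0.0], [-0.308, 0.951, 0.0], [0.0, 0.0, -1.0]]
ft_force: [0.1, 0.4, -0.3]
gripper_width: -0.0003
grip_force: 0.0
```

The fingers shut on nothing, so I'll look.

Run:
```python
from h import *
I=optics.grab_frame('wrist'); S=optics.grab_frame('scene'); cv2.imwrite('pics/w3.png',I); cv2.imwrite('pics/s3.png',S)
cv2.imwrite('pics/m3.png',np.vstack([np.hstack([cv2.resize(I[150:384,100:412],(400,300)),cv2.resize(S[140:260,230:390],(400,300))]) ,np.hstack([cv2.resize(optics.grab_frame('top')[140:260,240:400],(400,300)),cv2.resize(cv2.imread('pics/w2.png'),(400,300))])]))
s=readout.observe();print(s['gripper_width'],s['grip_force'],s['clock'])
```

```text
1.738558498588167e-06 0.0 4.9
```

View pics/m3.png

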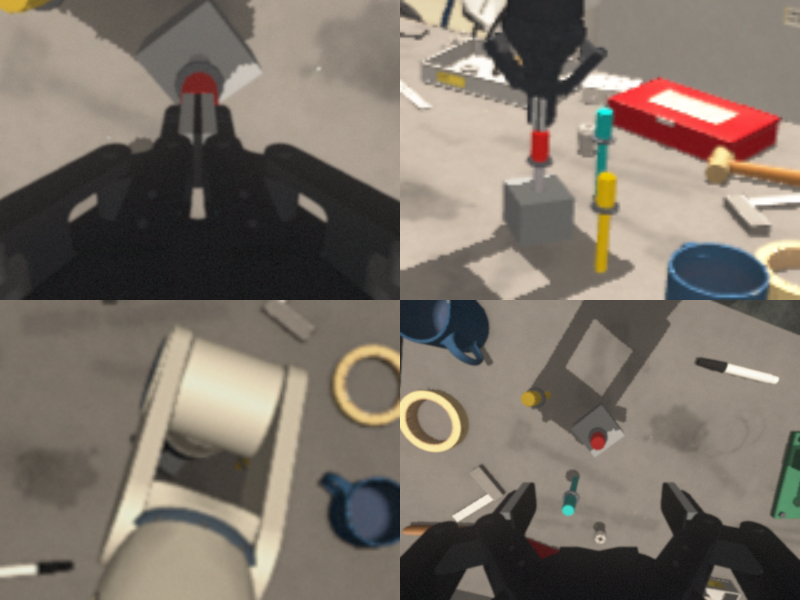

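Run:
```python
from h import *
s=readout.observe(); t=s['tool_pos'];R=s['orientation']; c=optics.camera_model('wrist'); S=optics.camera_model('scene')
f=lambda c,p:np.round(proj(c,p),0)
for d in (-.03,-.01,0,.01,.022): print(d,'wrist',f(c,t+R[:,2]*d),'scene',f(S,t+R[:,2]*d))
print('knobtop',f(c,(.5361,-.1904,.118)),f(S,(.5361,-.1904,.118)))
I=cv2.imread('pics/w3.png'); a=blob(I,(0,130,60),(8,255,255),(210,180,300,260)); print(a[:2]); print(t, s['joint_positions'])
cv2.imwrite('pics/c4.png',np.hstack([cv2.resize(I[180:280,205:305],(400,400),interpolation=cv2.INTER_CUBIC),cv2.resize(cv2.imread('pics/s3.png')[150:230,250:330],(400,400),interpolation=cv2.INTER_CUBIC)]))
```

```text
-0.03 wrist [254. 256.] scene [286. 184.]
-0.01 wrist [254. 238.] scene [286. 191.]
0 wrist [254. 231.] scene [286. 195.]
0.01 wrist [254. 224.] scene [286. 198.]
0.022 wrist [254. 217.] scene [286. 202.]
knobtop [256. 236.] [286. 192.]
(array([242, 207,  28,  25, 368], dtype=int32), array([256.04076087, 216.03804348]))
[ 0.53623835 -0.19173301  0.11166854] [-3.46020127e-01  3.95485408e-01  1.84665807e+00 -9.13294757e-07
  8.99508107e-01 -2.23001688e+00]
```

View pics/c4.png

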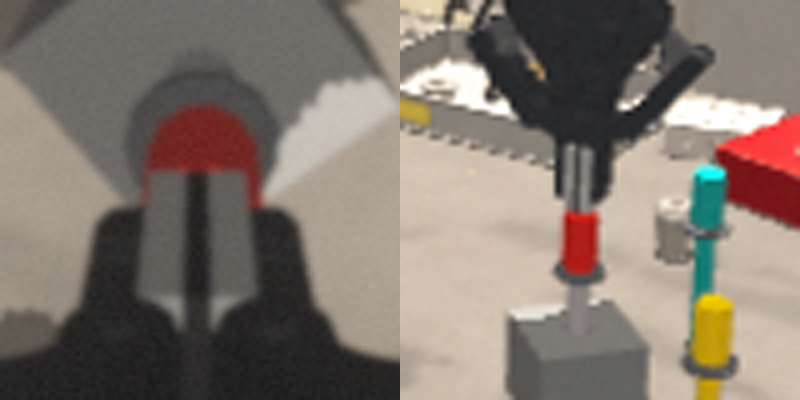

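The picture shows the shut fingertips just above the knob's top, at z of about 0.118–0.12. The pin is still in place at scene (286,198). So the real tips stand about 30 mm farther back than stated, and the open-finger picture agrees. I'll open, go 28 mm lower and grip again, using the width reading (18 mm expected) as the check.

Request:
play_rows(
  targets=[
    [0, 0, 0, 0, 0.001, 0, 1],
    [0, 0, 0, 0, 0, 0, 1],
    [0, 0, 0, 0, 0, 0, 1],
    [0, 0, 0, 0, 0, 0, 1],
    [0, 0, 0, 0, 0, 0.014, 1],
    [0, 0, 0, 0, 0, 0.014, 1],
    [0, 0, 0, 0, 0, 0, 1],
    [0, 0, 0, 0, 0, 0, 1],
  ],
)

```text
clock: 5.9
tool_pos: [0.5359, -0.1908, 0.0834]
orientation: [[-0.951, -0.308, -0.0], [-0.308, 0.951, 0.0], [0.0, 0.0, -1.0]]
ft_force: [-0.4, -0.2, 1.0]
gripper_width: 0.0855
grip_force: 0.0
```

Request:
play_rows(
  targets=[
    [0, 0, 0, 0, 0, 0, -1],
    [0, 0, 0, 0, 0, 0, -1],
    [0, 0, 0, 0, 0, 0, -1],
    [0, 0, 0, 0, 0, 0, -1],
    [0, 0, 0, 0, 0, 0, -1],
  ],
  force=60,
)

```text
clock: 6.52
tool_pos: [0.5362, -0.1909, 0.084]
orientation: [[-0.951, -0.308, 0.001], [-0.308, 0.951, -0.0], [-0.0, -0.0, -1.0]]
ft_force: [-1.1, 0.5, 3.1]
gripper_width: 0.016
grip_force: 58.5
```

Request:
play_rows(
  targets=[
    [0, 0, 0, 0, 0, -0.005, -1],
    [0, 0, 0, 0, 0, -0.01, -1],
    [0, 0, 0, 0, 0, -0.02, -1],
    [0, 0, 0, 0, 0, -0.025, -1],
    [0, 0, 0, 0, 0, -0.03, -1],
    [0, 0, 0, 0, 0, -0.025, -1],
    [0, 0, 0, 0, 0, 0, -1],
  ],
)

```text
clock: 7.4
tool_pos: [0.5372, -0.1912, 0.2009]
orientation: [[-0.951, -0.308, 0.004], [-0.308, 0.951, -0.001], [-0.003, -0.003, -1.0]]
ft_force: [0.4, 0.0, -1.4]
gripper_width: 0.0163
grip_force: 58.6
```

Run:
```python
from h import *
s=readout.observe(); I=optics.grab_frame('wrist'); S=optics.grab_frame('scene');cv2.imwrite('pics/w5.png',I);cv2.imwrite('pics/s5.png',S)
print(s['clock'],s['tool_pos'],s['ft_force'],s['gripper_width'],s['grip_force'])
cv2.imwrite('pics/m5.png',np.hstack([cv2.resize(I[60:280,155:355],(400,440),interpolation=cv2.INTER_CUBIC),cv2.resize(S[120:230,236:336],(400,440),interpolation=cv2.INTER_CUBIC)]))
```

```text
7.4 [ 0.53715591 -0.19122303  0.20089797] [ 0.40522731  0.03564785 -1.41540597] 0.016281512034080618 58.60853612422943
```

View pics/m5.png

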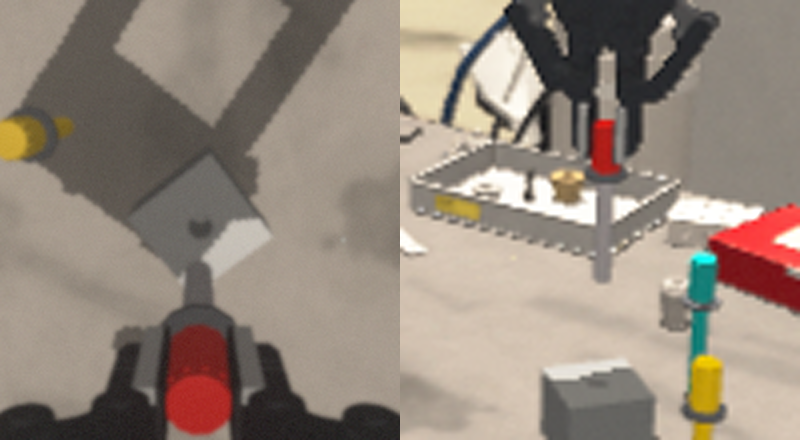

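The pin is held upright and the stand is empty; the nose is at about (255,193) in the wrist view. I'll work out the carry to just above the slot, at bracket y of about +8.

Run:
```python
from h import *
s=readout.observe(); t=s['tool_pos'];R=s['orientation']
c=optics.camera_model('wrist');S=optics.camera_model('scene')
tip=t+R[:,2]*.0738; print('tip',tip,'wrist',proj(c,tip),'scene',proj(S,tip),t)
a=np.radians(18.4); g=np.array([.4700,.1995,0])+.0081*np.array([-np.sin(a),np.cos(a),0])+.0003*np.array([np.cos(a),np.sin(a),0]); print(g)
print('shift',R.T@(np.r_[g[:2],t[2]]-t))
```

```text
tip [ 0.53553325 -0.19063963  0.12444343] wrist (np.float64(254.10282604340856), np.float64(193.821334962743)) scene (np.float64(285.5350066135853), np.float64(190.34016639028323)) [ 0.53555782 -0.19064716  0.19824343]
[0.46772791 0.20728059 0.        ]
shift [-5.80996706e-02  3.99464410e-01  6.32022451e-05]
```

Request:
play_rows(
  targets=[
    [0, 0, 0, -0.0083, 0.057, 0, -1],
    [0, 0, 0, -0.0083, 0.057, 0, -1],
    [0, 0, 0, -0.0083, 0.057, 0, -1],
    [0, 0, 0, -0.0083, 0.057, 0, -1],
    [0, 0, 0, -0.0083, 0.057, 0, -1],
    [0, 0, 0, -0.0083, 0.057, 0, -1],
    [0, 0, 0, -0.0083, 0.0575, 0, -1],
    [0, 0, 0, 0, 0, 0, -1],
  ],
)

```text
clock: 8.5
tool_pos: [0.4665, 0.2104, 0.1973]
orientation: [[-0.95, -0.312, -0.002], [-0.312, 0.95, -0.0], [0.002, 0.001, -1.0]]
ft_force: [0.3, -1.0, -1.4]
gripper_width: 0.0157
grip_force: 59.2
```

Request:
play_rows(
  targets=[
    [0, 0, 0, 0, 0, 0.015, -1],
    [0, 0, 0, 0, 0, 0.01, -1],
    [0, 0, 0, 0, 0, 0, -1],
    [0, 0, 0, 0, 0, 0, -1],
  ],
)

```text
clock: 9.0
tool_pos: [0.4684, 0.2065, 0.1736]
orientation: [[-0.952, -0.307, -0.0], [-0.307, 0.952, -0.0], [0.0, -0.0, -1.0]]
ft_force: [0.9, 0.2, -1.5]
gripper_width: 0.0162
grip_force: 59.2
```

```bash
cat >> h.py <<'E'
a=np.radians(18.4); O=np.array([.4700,.1995,0]); B=np.array([[np.cos(a),np.sin(a),0],[-np.sin(a),np.cos(a),0],[0,0,1]])
def st():
    s=readout.observe(); t=s['tool_pos'];R=s['orientation']; tip=t+R[:,2]*.0738
    print('t%.2f'%s['clock'],'tip in bracket mm',np.round(1e3*B@(tip-O),1),'F',np.round(B@s['ft_force'],1),'w',round(s['gripper_width'],4)); return s
E
python3 - <<'E'
from h import *
s=st(); c=optics.camera_model('wrist'); I=optics.grab_frame('wrist'); cv2.imwrite('pics/w6.png',I)
print(proj(c,O+[0,0,.086]),s['orientation'])
cv2.imwrite('pics/w6c.png',cv2.resize(I[130:250,195:315],(600,600),interpolation=cv2.INTER_CUBIC))
E
```

```text
t9.00 tip in bracket mm [ 0.7  7.1 99.8] F [ 0.9 -0.1 -1.5] w 0.0162
(np.float64(246.35432859147207), np.float64(188.63329622338185)) [[-9.51763487e-01 -3.06832578e-01 -1.86418711e-04]
 [-3.06832562e-01  9.51763504e-01 -1.08325611e-04]
 [ 2.10664352e-04 -4.59010304e-05 -9.99999977e-01]]
```

View pics/w6c.png

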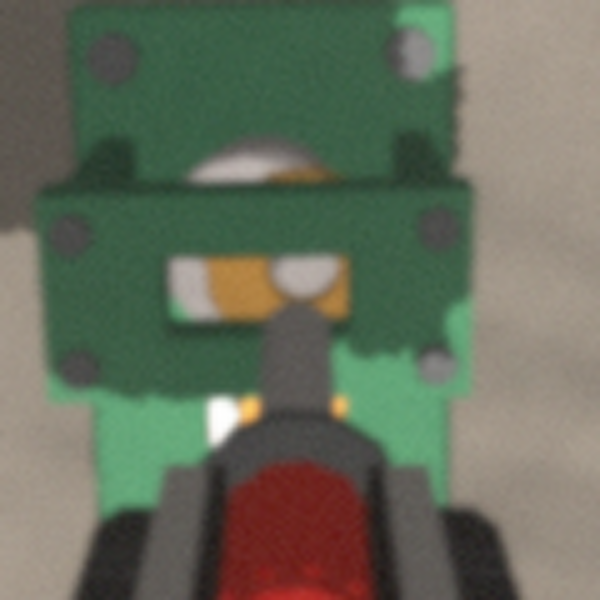

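The view shows the nose about 1.7 mm short of the brass hole's centre: hole at crop x 305, pin at 297, slot centre at 259. In x the pin is in line with the slot. A grey ring arc peeks out past the lug with its apex at crop (262,140). I'll use that, plus the green corner at crop (180,308), to estimate the lower eye.

Run:
```python
from h import *
c=optics.camera_model('wrist'); I=cv2.imread('pics/w6.png')
Q=lambda u,v,z:np.round(1e3*B@(plane(c,195+u/5,130+v/5,z)-O),1)
print('slot',Q(168,290,.086),Q(350,290,.086),'hole L/R',Q(273,270,.066),Q(338,270,.066))
print('apex',Q(262,140,.05),'arc L',Q(185,180,.05),'arc R',Q(345,180,.05),'corner',Q(178,308,.05),'brass left',Q(208,280,.066))
h=cv2.cvtColor(I,cv2.COLOR_BGR2HSV)
for v in range(156,168,2): print(v,[tuple(int(x) for x in h[v,u][1:]) for u in range(228,272,2)])
```

```text
slot [ -0.4 -16.2  86. ] [-0.2 17.4 86. ] hole L/R [ 1.5  2.8 66. ] [ 1.6 15.8 66. ]
apex [-21.7   0.6  50. ] arc L [-13.5 -15.5  50. ] arc R [-13.2  17.7  50. ] corner [ 14.3 -17.8  50. ] brass left [  3.5 -10.2  66. ]
156 [(97, 92), (92, 97), (103, 94), (95, 99), (93, 93), (93, 93), (96, 93), (96, 93), (80, 93), (76, 94), (67, 92), (66, 93), (87, 94), (87, 94), (91, 95), (98, 99), (96, 96), (91, 98), (92, 97), (98, 96), (98, 96), (96, 96)]
158 [(96, 93), (97, 95), (96, 96), (99, 95), (94, 95), (86, 92), (64, 92), (31, 90), (14, 91), (17, 92), (14, 90), (20, 91), (25, 90), (47, 92), (73, 94), (86, 98), (100, 97), (96, 96), (99, 93), (95, 97), (96, 93), (92, 97)]
160 [(98, 91), (96, 93), (94, 95), (92, 94), (76, 97), (30, 95), (22, 103), (13, 116), (14, 124), (19, 122), (19, 120), (18, 115), (17, 107), (16, 97), (22, 91), (68, 94), (95, 94), (88, 96), (91, 95), (93, 96), (90, 96), (89, 95)]
162 [(94, 95), (97, 95), (92, 94), (60, 102), (17, 121), (17, 148), (19, 163), (18, 173), (17, 180), (17, 177), (17, 164), (20, 150), (24, 136), (31, 123), (40, 108), (39, 91), (60, 93), (88, 96), (91, 95), (86, 95), (96, 96), (96, 98)]
164 [(103, 92), (95, 94), (55, 102), (13, 135), (18, 171), (18, 181), (16, 186), (20, 183), (18, 185), (20, 182), (36, 162), (63, 146), (91, 135), (108, 123), (117, 124), (120, 113), (94, 92), (76, 91), (77, 89), (98, 91), (90, 94), (89, 92)]
166 [(84, 76), (80, 80), (30, 84), (22, 106), (17, 120), (17, 118), (16, 115), (18, 111), (19, 110), (25, 103), (50, 82), (90, 79), (106, 84), (92, 80), (94, 84), (79, 81), (74, 72), (64, 72), (75, 71), (85, 72), (86, 71), (87, 70)]
```

Request:
play_rows(
  targets=[
    [0, 0, 0, 0, 0.0017, 0, -1],
    [0, 0, 0, 0, 0, 0.01, -1],
    [0, 0, 0, 0, 0, 0.008, -1],
    [0, 0, 0, 0, 0, 0.006, -1],
    [0, 0, 0, 0, 0, 0, -1],
    [0, 0, 0, 0, 0, 0, -1],
  ],
)

```text
clock: 9.8
tool_pos: [0.4677, 0.2089, 0.1497]
orientation: [[-0.951, -0.308, 0.0], [-0.308, 0.951, 0.0], [-0.0, 0.0, -1.0]]
ft_force: [0.7, 0.6, -1.8]
gripper_width: 0.0157
grip_force: 59.2
```

```bash
python3 -c "from h import *;st()"
```

```text
t9.80 tip in bracket mm [ 0.8  9.6 75.9] F [ 0.9  0.3 -1.8] w 0.0157
```

Request:
play_rows(
  targets=[
    [0, 0, 0, 0, 0, 0.004, -1],
    [0, 0, 0, 0, 0, 0.003, -1],
    [0, 0, 0, 0, 0, 0.002, -1],
    [0, 0, 0, 0, 0, 0, -1],
  ],
)

```text
clock: 10.3
tool_pos: [0.4675, 0.2087, 0.1405]
orientation: [[-0.951, -0.308, -0.0], [-0.308, 0.951, -0.0], [0.0, -0.0, -1.0]]
ft_force: [-0.1, 0.3, -1.9]
gripper_width: 0.016
grip_force: 59.2
```

Request:
play_rows(
  targets=[
    [0, 0, 0, 0, 0, 0.0015, -1],
    [0, 0, 0, 0, 0, 0, -1],
  ],
)

```text
clock: 10.55
tool_pos: [0.4676, 0.2087, 0.1391]
orientation: [[-0.951, -0.308, -0.0], [-0.308, 0.951, -0.0], [0.0, -0.0, -1.0]]
ft_force: [0.4, -0.6, -1.2]
gripper_width: 0.016
grip_force: 59.2
```

```bash
python3 -c "from h import *;st()"
```

```text
t10.55 tip in bracket mm [ 0.6  9.5 65.3] F [ 0.2 -0.7 -1.2] w 0.016
```

Request:
play_rows(
  targets=[
    [0, 0, 0, 0, 0, 0.0015, -1],
    [0, 0, 0, 0, 0, 0, -1],
  ],
)

```text
clock: 10.8
tool_pos: [0.4675, 0.2088, 0.1375]
orientation: [[-0.951, -0.308, -0.0], [-0.308, 0.951, -0.0], [0.0, -0.0, -1.0]]
ft_force: [0.0, -0.0, -2.3]
gripper_width: 0.0162
grip_force: 59.2
```

Request:
play_rows(
  targets=[
    [0, 0, 0, 0, 0, 0.0015, -1],
    [0, 0, 0, 0, 0, 0, -1],
  ],
)

```text
clock: 11.05
tool_pos: [0.4676, 0.2088, 0.1361]
orientation: [[-0.951, -0.308, -0.0], [-0.308, 0.951, -0.0], [0.0, -0.0, -1.0]]
ft_force: [0.3, -0.0, -1.4]
gripper_width: 0.0159
grip_force: 59.2
```

Request:
play_rows(
  targets=[
    [0, 0, 0, 0, 0, 0.002, -1],
    [0, 0, 0, 0, 0, 0, -1],
  ],
)

```text
clock: 11.3
tool_pos: [0.4675, 0.2088, 0.134]
orientation: [[-0.951, -0.308, -0.0], [-0.308, 0.951, -0.0], [0.0, 0.0, -1.0]]
ft_force: [-0.0, 0.5, -1.9]
gripper_width: 0.0158
grip_force: 59.2
```

```bash
python3 -c "from h import *;st()"
```

```text
t11.30 tip in bracket mm [ 0.5  9.6 60.2] F [ 0.1  0.5 -1.9] w 0.0158
```

The nose is inside the upper eye without contact. I'll go on to a tip height of about 54.

Request:
play_rows(
  targets=[
    [0, 0, 0, 0, 0, 0.002, -1],
    [0, 0, 0, 0, 0, 0.002, -1],
    [0, 0, 0, 0, 0, 0.0015, -1],
    [0, 0, 0, 0, 0, 0, -1],
  ],
)

```text
clock: 11.8
tool_pos: [0.4675, 0.2088, 0.1285]
orientation: [[-0.951, -0.308, -0.0], [-0.308, 0.951, -0.0], [0.0, -0.0, -1.0]]
ft_force: [-0.6, -0.3, -1.8]
gripper_width: 0.0161
grip_force: 59.2
```

Request:
play_rows(
  targets=[
    [0, 0, 0, 0, -0.002, 0, -1],
    [0, 0, 0, 0, -0.002, 0, -1],
    [0, 0, 0, 0, -0.002, 0, -1],
    [0, 0, 0, 0, 0, 0, -1],
  ],
)

```text
clock: 12.3
tool_pos: [0.4695, 0.2029, 0.1287]
orientation: [[-0.951, -0.308, 0.0], [-0.308, 0.951, -0.0], [-0.0, -0.0, -1.0]]
ft_force: [-0.4, 0.1, -2.0]
gripper_width: 0.0159
grip_force: 59.2
```

```bash
python3 -c "from h import *;st()"
```

```text
t12.30 tip in bracket mm [ 0.6  3.4 54.9] F [-0.3  0.2 -2. ] w 0.0159
```

Request:
play_rows(
  targets=[
    [0, 0, 0, 0, -0.002, 0, -1],
    [0, 0, 0, 0, -0.0022, 0, -1],
    [0, 0, 0, 0, 0, 0.002, -1],
    [0, 0, 0, 0, 0, 0.0015, -1],
    [0, 0, 0, 0, 0, 0, -1],
  ],
)

```text
clock: 12.92
tool_pos: [0.4707, 0.199, 0.125]
orientation: [[-0.951, -0.308, -0.0], [-0.308, 0.951, -0.0], [0.0, -0.0, -1.0]]
ft_force: [0.1, 1.0, -2.1]
gripper_width: 0.016
grip_force: 59.2
```

Request:
play_rows(
  targets=[
    [0, 0, 0, 0, 0, 0.0015, -1],
    [0, 0, 0, 0, 0, 0, -1],
  ],
)

```text
clock: 13.18
tool_pos: [0.4709, 0.1992, 0.1238]
orientation: [[-0.951, -0.308, 0.0], [-0.308, 0.951, 0.0], [-0.0, -0.0, -1.0]]
ft_force: [-0.5, 0.5, 1.0]
gripper_width: 0.0159
grip_force: 59.5
```

```bash
python3 -c "from h import *;st()"
```

```text
t13.18 tip in bracket mm [ 0.8 -0.6 50. ] F [-0.3  0.7  1. ] w 0.0159
```

Contact at z 50: Fz rose by 3 N. I'll press a little more.

Request:
play_rows(
  targets=[
    [0, 0, 0, 0, 0, 0.001, -1],
    [0, 0, 0, 0, 0, 0, -1],
  ],
)

```text
clock: 13.42
tool_pos: [0.4713, 0.1993, 0.1234]
orientation: [[-0.951, -0.308, 0.001], [-0.308, 0.951, 0.0], [-0.001, 0.0, -1.0]]
ft_force: [-2.0, -1.6, 6.2]
gripper_width: 0.0159
grip_force: 60.1
```

```bash
python3 -c "from h import *;st()"
```

```text
t13.43 tip in bracket mm [ 1.3 -0.6 49.6] F [-2.3 -0.9  6.2] w 0.0159
```

Request:
play_rows(
  targets=[
    [0, 0, 0, 0, 0, -0.002, -1],
    [0, 0, 0, 0, -0.0015, 0, -1],
    [0, 0, 0, 0, 0, 0.0015, -1],
    [0, 0, 0, 0, 0, 0.0005, -1],
    [0, 0, 0, 0, 0, 0, -1],
  ],
)

```text
clock: 14.05
tool_pos: [0.4711, 0.1976, 0.1225]
orientation: [[-0.951, -0.308, -0.0], [-0.308, 0.951, -0.0], [0.0, -0.0, -1.0]]
ft_force: [-0.2, 0.3, -2.8]
gripper_width: 0.0159
grip_force: 59.3
```

```bash
python3 -c "
from h import *
s=st();print(B@s['wrist_torque'])"
```

```text
t14.05 tip in bracket mm [ 0.4 -2.2 48.7] F [-0.1  0.3 -2.8] w 0.0159
[0.04189726 0.16491988 0.03388162]
```

Free at z 48.7: the nose has found the lower eye. I'll go through it to a tip height of about 37.

Request:
play_rows(
  targets=[
    [0, 0, 0, 0, 0, 0.0015, -1],
    [0, 0, 0, 0, 0, 0.0015, -1],
    [0, 0, 0, 0, 0, 0, -1],
  ],
)

```text
clock: 14.42
tool_pos: [0.4711, 0.1977, 0.1195]
orientation: [[-0.951, -0.308, -0.0], [-0.308, 0.951, -0.0], [0.0, 0.0, -1.0]]
ft_force: [-0.6, 0.2, -2.6]
gripper_width: 0.0159
grip_force: 59.3
```

```bash
python3 -c "from h import *;st()"
```

```text
t14.43 tip in bracket mm [ 0.4 -2.1 45.7] F [-0.5  0.4 -2.6] w 0.0159
```

Request:
play_rows(
  targets=[
    [0, 0, 0, 0, 0, 0.002, -1],
    [0, 0, 0, 0, 0, 0.002, -1],
    [0, 0, 0, 0, 0, 0.002, -1],
    [0, 0, 0, 0, 0, 0.002, -1],
    [0, 0, 0, 0, 0, 0, -1],
  ],
)

```text
clock: 15.05
tool_pos: [0.4711, 0.1976, 0.1115]
orientation: [[-0.951, -0.308, -0.0], [-0.308, 0.951, -0.0], [0.0, -0.0, -1.0]]
ft_force: [-1.2, 0.4, -1.6]
gripper_width: 0.0159
grip_force: 59.3
```

Request:
play_rows(
  targets=[
    [0, 0, 0, 0, 0.0014, 0, -1],
    [0, 0, 0, 0, 0.0013, 0, -1],
    [0, 0, 0, 0, 0, 0, -1],
  ],
)

```text
clock: 15.42
tool_pos: [0.4704, 0.2002, 0.1117]
orientation: [[-0.951, -0.308, 0.0], [-0.308, 0.951, -0.0], [0.0, -0.0, -1.0]]
ft_force: [-0.4, -1.0, -3.1]
gripper_width: 0.016
grip_force: 59.2
```

```bash
python3 -c "from h import *;st()"
```

```text
t15.43 tip in bracket mm [ 0.5  0.5 37.9] F [-0.7 -0.8 -3.1] w 0.016
```

Both eyes are carried to the axis. Next I'll go down to the bore mouth at z 32.

Request:
play_rows(
  targets=[
    [0, 0, 0, 0, 0, 0.002, -1],
    [0, 0, 0, 0, 0, 0.002, -1],
    [0, 0, 0, 0, 0, 0.0015, -1],
    [0, 0, 0, 0, 0, 0, -1],
  ],
)

```text
clock: 15.92
tool_pos: [0.4703, 0.2002, 0.106]
orientation: [[-0.951, -0.308, -0.0], [-0.308, 0.951, -0.0], [0.0, 0.0, -1.0]]
ft_force: [-0.0, -1.1, -2.6]
gripper_width: 0.0165
grip_force: 59.2
```

Request:
play_rows(
  targets=[
    [0, 0, 0, 0, 0, 0.0015, -1],
    [0, 0, 0, 0, 0, 0, -1],
  ],
)

```text
clock: 16.18
tool_pos: [0.4703, 0.2002, 0.1046]
orientation: [[-0.951, -0.308, -0.0], [-0.308, 0.951, -0.0], [0.0, -0.0, -1.0]]
ft_force: [0.1, -1.6, -2.8]
gripper_width: 0.016
grip_force: 59.2
```

```bash
python3 -c "from h import *;st()"
```

```text
t16.18 tip in bracket mm [ 0.5  0.6 30.8] F [-0.4 -1.6 -2.8] w 0.016
```

Tip at 30.8, below the mouth, with no vertical force. Going on.

Request:
play_rows(
  targets=[
    [0, 0, 0, 0, 0, 0.0015, -1],
    [0, 0, 0, 0, 0, 0.0015, -1],
    [0, 0, 0, 0, 0, 0, -1],
  ],
)

```text
clock: 16.55
tool_pos: [0.4703, 0.2002, 0.1015]
orientation: [[-0.951, -0.308, -0.0], [-0.308, 0.951, -0.0], [0.0, -0.0, -1.0]]
ft_force: [-0.3, -1.5, -2.8]
gripper_width: 0.0158
grip_force: 59.2
```

Request:
play_rows(
  targets=[
    [0, 0, 0, 0, 0, 0.002, -1],
    [0, 0, 0, 0, 0, 0.002, -1],
    [0, 0, 0, 0, 0, 0, -1],
  ],
)

```text
clock: 16.92
tool_pos: [0.4703, 0.2002, 0.0974]
orientation: [[-0.951, -0.308, -0.0], [-0.308, 0.951, -0.0], [0.0, -0.0, -1.0]]
ft_force: [-0.6, -1.0, -3.5]
gripper_width: 0.0159
grip_force: 59.2
```

```bash
python3 -c "from h import *;st()"
```

```text
t16.93 tip in bracket mm [ 0.4  0.6 23.6] F [-0.9 -0.8 -3.5] w 0.0159
```

Request:
play_rows(
  targets=[
    [0, 0, 0, 0, 0, 0.002, -1],
    [0, 0, 0, 0, 0, 0.002, -1],
    [0, 0, 0, 0, 0, 0.002, -1],
    [0, 0, 0, 0, 0, 0.0015, -1],
    [0, 0, 0, 0, 0, 0, -1],
  ],
)

```text
clock: 17.55
tool_pos: [0.4703, 0.2002, 0.09]
orientation: [[-0.951, -0.308, -0.0], [-0.308, 0.951, -0.0], [0.0, -0.0, -1.0]]
ft_force: [-0.5, -1.7, -3.6]
gripper_width: 0.016
grip_force: 59.2
```

Request:
play_rows(
  targets=[
    [0, 0, 0, 0, 0, 0.0015, -1],
    [0, 0, 0, 0, 0, 0, -1],
  ],
)

```text
clock: 17.8
tool_pos: [0.4703, 0.2002, 0.0886]
orientation: [[-0.951, -0.308, -0.0], [-0.308, 0.951, -0.0], [0.0, -0.0, -1.0]]
ft_force: [-0.9, -1.4, -2.8]
gripper_width: 0.0161
grip_force: 59.2
```

```bash
python3 -c "from h import *;st()"
```

```text
t17.80 tip in bracket mm [ 0.5  0.5 14.8] F [-1.3 -1.1 -2.8] w 0.0161
```

Request:
play_rows(
  targets=[
    [0, 0, 0, 0, 0, 0.0008, -1],
    [0, 0, 0, 0, 0, 0, -1],
  ],
)

```text
clock: 18.05
tool_pos: [0.4704, 0.2002, 0.0881]
orientation: [[-0.951, -0.308, 0.0], [-0.308, 0.951, 0.0], [-0.0, -0.0, -1.0]]
ft_force: [-2.7, -2.7, 2.9]
gripper_width: 0.0161
grip_force: 60.1
```

Request:
play_rows(
  targets=[
    [0, 0, 0, 0, 0, 0.0006, -1],
    [0, 0, 0, 0, 0, 0, -1],
  ],
)

```text
clock: 18.3
tool_pos: [0.4704, 0.2002, 0.088]
orientation: [[-0.951, -0.308, 0.0], [-0.308, 0.951, -0.0], [-0.0, -0.0, -1.0]]
ft_force: [-5.0, -4.0, 12.0]
gripper_width: 0.0161
grip_force: 60.8
```

The collar is seated: firm stop at tip height 14.2. I'll ease the press, open, and lift clear.

Request:
play_rows(
  targets=[
    [0, 0, 0, 0, 0, -0.0007, -1],
    [0, 0, 0, 0, 0, 0, 1],
    [0, 0, 0, 0, 0, 0, 1],
    [0, 0, 0, 0, 0, 0, 1],
    [0, 0, 0, 0, 0, 0, 1],
    [0, 0, 0, 0, 0, 0, 1],
  ],
)

```text
clock: 19.05
tool_pos: [0.4705, 0.2003, 0.088]
orientation: [[-0.951, -0.308, 0.0], [-0.308, 0.951, 0.0], [-0.0, 0.0, -1.0]]
ft_force: [-0.0, -0.3, -0.8]
gripper_width: 0.0853
grip_force: 0.0
```

Request:
play_rows(
  targets=[
    [0, 0, 0, 0, 0, -0.02, 1],
    [0, 0, 0, 0, 0, -0.04, 1],
    [0, 0, 0, 0, 0, -0.04, 1],
    [0, 0, 0, 0, 0, -0.032, 1],
    [0, 0, 0, 0, 0, 0, 1],
    [0, 0, 0, 0, 0, 0, 1],
  ],
)

```text
clock: 19.8
tool_pos: [0.47, 0.2001, 0.2194]
orientation: [[-0.951, -0.308, -0.001], [-0.308, 0.951, -0.0], [0.001, -0.0, -1.0]]
ft_force: [-0.0, 0.3, -0.7]
gripper_width: 0.0852
grip_force: 0.0
```

Run:
```python
from h import *
st(); c=optics.camera_model('wrist'); I=optics.grab_frame('wrist'); S=optics.grab_frame('scene'); cs=optics.camera_model('scene')
A=O+B.T@np.array([.0005,.0006,0])
for z in (.09,.106,.122): print(z,'wrist',proj(c,A+[0,0,z]),'scene',proj(cs,A+[0,0,z]))
u,v=map(int,proj(c,A+[0,0,.11])); a=blob(I,(0,150,60),(8,255,255),(u-35,v-35,u+35,v+35)); print(a[:2])
u,v=map(int,proj(cs,A+[0,0,.106])); b=blob(S,(0,150,60),(8,255,255),(u-15,v-18,u+15,v+18)); print(b[:2])
p=tri(ray(c,*a[1]),ray(cs,*b[1])); print(p, B@(p[0]-O))
```

```text
t19.80 tip in bracket mm [1.000e-01 5.000e-01 1.456e+02] F [ 0.1  0.3 -0.7] w 0.0852
0.09 wrist (np.float64(254.13522355600116), np.float64(178.3759438415298)) scene (np.float64(171.5719437189958), np.float64(173.83078296877372))
0.106 wrist (np.float64(254.14238514264417), np.float64(182.3320271089969)) scene (np.float64(171.14017618900488), np.float64(169.05575882991042))
0.122 wrist (np.float64(254.15039101505735), np.float64(186.75449652449944)) scene (np.float64(170.7038142207175), np.float64(164.22992365907703))
(array([245, 173,  19,  23, 334], dtype=int32), array([253.78143713, 184.25748503]))
(array([168, 164,   7,  11,  66], dtype=int32), array([171.28787879, 168.74242424]))
(array([0.47180161, 0.20067121, 0.10660906]), [np.float64(0.00041666450259346643), np.float64(0.00041666450259349327)]) [0.00207919 0.00054266 0.10660906]
```

The knob centre now measures z 0.1066 against the expected 0.106, on the bracket axis and released. Handing in.

```bash
python3 -c "
from station import finish_job; print(finish_job())"
```

```text
the job is handed in; nothing more can be done
None
```

The red-headed pin is refitted in the bracket through both link eyes and into the bore, collar seated on the top lug and released, and the job was handed in at about 20 s; the first grasp closed on nothing just above the knob without disturbing the pin.

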